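Lever a walked-off ultrasonic cleaner back into its runner rails

TASK

The heavy ultrasonic cleaner has walked under vibration: the two feet at the end facing the pry bar stand beside their runner rails. Slide the bar's toe gently home under that end's ledge until it butts against the ledge's down-turned leg, lever the end up over the steel block, swing it across on the bar and let both feet down softly inside their rails, without ramming, dropping or steeply tipping the cleaner or touching it with the gripper or arm. Then draw the bar right out from under the ledge, leave it lying at rest across the block or on the bench, and leave everything else alone.

Things in the scene. Friction and masses are not known exactly. Their poses are not given: they have to be found in the camera images.
- rails: Two parallel stainless U-channel rails fixed to the bench. Origin: midway between them, on the bench top; x along them, away from the pry bar; z up. Centre lines at y = +-100 mm, x from -185 to +165 mm, open at the bar's end, a 22 mm high stop angle across the rear ends. Each is 30 mm clear inside; flanges 3 mm thick, tops 9 mm above the bench; floor 2 mm above it.
- cleaner: White bench ultrasonic cleaner, grey lid, 7 to 10 kg, loose. Body 300 x 170 mm, 230 mm tall plus lid handle, on two dark steel cross angles. Origin: centre, at sole level; x along it, away from the bar; z up. Round feet, 20 mm wide, at x = +-142, y = +-100 mm. The +x pair starts in the rails and is the pivot; the -x pair (front) starts on bare bench, 31 to 39 mm off to the rails' +y.
- foot_a (a point): Centre of the sole of the cleaner's front foot on its +y side; belongs in the rail at y = +100 mm of the rails' frame. Its height is about 0 on bare bench, 2 mm when down in the rail, over 9 mm when clear of the flanges.
- foot_b (a point): Centre of the sole of the cleaner's front foot on its -y side; belongs in the rail at y = -100 mm of the rails' frame. Heights as foot_a. In the rail the feet have 5 mm to spare either side.
- ledge (a point): Where the toe lifts: middle of the underside of the front cross angle, a level dark plate 6 mm thick, 46 mm deep, 232 mm wide, 30 mm above the soles. Its outer edge is 20 mm in front (-x). Its down-turned leg, 16 mm deep, 150 mm wide, stands 17 mm behind (+x): the toe is home when it butts against that. Axes as the cleaner's.
- block: Dark steel fulcrum block, loose, 0.65 kg, 50 mm (x) by 70 mm (y), 18 mm high with a half-round crown of 12 mm radius along its y on top; 30 mm high over all. Origin: centre of its underside. Stands about 80 mm in front of the ledge's edge.
- crown (a point): Top of the fulcrum block's crown, at its middle, 30 mm above the bench: the bar's shaft rests and turns on it. With the toe home it is about 110 mm from the toe's end.
- bar: Steel pry bar with black handle, loose, 0.6 kg, 495 mm long; at start it lies across the block, handle on the bench, toe in the air just before the ledge. Origin: on the shaft's axis at the bend; x along the shaft to the toe, y across, z up. Shaft 14 x 14 mm; handle 24 wide (y), 26 high (z), x = -445 to -320 mm. Toe 24 wide, 6 thick, bent up 0.35 rad.
- grip (a point): Middle of the bar's black handle, on its axis, 385 mm behind the bend; 24 mm wide across. Holding the cleaner up takes about 12 to 22 N down here. Raising it dips the toe: with the shaft sloping 0.34 rad down to the toe, the toe is low enough to slide under the ledge. Axes as the bar's.
- toe (a point): End of the bar's toe, mid thickness, 42.5 mm ahead of the bend and 12.5 mm above the shaft's axis. Axes as the bar's.
- basket: Open stainless box, 150 x 100 x 45 mm, bystander.
- cassette: Flat stainless instrument cassette, 180 x 84 x 28 mm, bystander.
- spray: Bottle 170 mm tall with green cap, bystander.
- jar: Jar 90 mm tall, bystander.
- wrench: Wrench 170 mm long, bystander.
- brush: Brush 170 mm long, bystander.
- kidney: Small round steel bowl, 84 mm across, bystander.
Not all that is in view belongs to the job. There is more than one size of the block; the one meant has the size given above.

How it is judged:
On the way, in this order (a step that is already met when the one before it is completed fails the run):
1. the toe of the bar is home under the ledge, butting against its down-turned leg (contact force between bar and cleaner above 2 N and x of toe in the frame of cleaner above -0.13 m and z of toe in the frame of cleaner below 0.03 m), for 0.1 s.
2. the toe of the bar, borne by the block, holds both front feet up above the rails' flanges (contact force between bar and cleaner above 12 N and contact force between bar and block above 12 N and height (world z) of each of foot_a, foot_b above 0.0095 m), for 0.2 s.
3. both front feet are down inside their rails (y of foot_a in the frame of rails between 0.0925 and 0.1075 m and y of foot_b in the frame of rails between -0.1075 and -0.0925 m and height (world z) of each of foot_a, foot_b below 0.005 m), for 0.2 s.
At the end, for the whole second after the job is handed in: Both front feet stand down in their rails (within 7.5 mm of the centre lines, soles under 5 mm high), the cleaner level within 0.02 rad and not drawn over 30 mm out along them, the bar's toe out from under the ledge, the bar lying low (handle under 60 mm), all at rest (all of step 3 and linear speed of each of cleaner, bar below 0.02 m/s and x of toe in the frame of cleaner below -0.166 m and contact force between bar and cleaner below 0.5 N and angle between cleaner's own z axis and vertical below 0.02 rad and x of cleaner in the frame of rails above -0.03 m and height (world z) of grip below 0.06 m); the robot touches nothing.
It fails at once if the gripper or arm touches the cleaner (contact force between any of the fingers, the arm and cleaner above 1 N).
It fails at once if the bar is rammed or forced against the cleaner (over 30 N while the toe is still low, not yet bearing up under the ledge; over 80 N at any time) ((contact force between bar and cleaner above 30 N and height (world z) of toe below 0.0225 m) or contact force between bar and cleaner above 80 N).
It fails at once if the cleaner is tipped over 5 degrees (angle between cleaner's own z axis and vertical above 0.0873 rad).
It fails at once if the cleaner is dropped or jerked (over 0.12 m/s) (linear speed of cleaner above 0.12 m/s).
It fails at once if something else on the bench is disturbed (distance of any of basket, cassette, spray, jar, wrench, brush, kidney from where it was at the start of the episode above 0.03 m).
It also fails if it takes over 64 s, if anything falls off the work surface, if the arm or the gripper's body presses on something with over 40 N, if the wrist force passes 120 N, or if a joint passes its speed limit or range.

ROBOT

A 7-joint arm with a two-finger parallel gripper is mounted at the origin on the work surface. World frame = base frame: x ahead of the robot, y to its left, z up, the work surface at z = 0. Lengths are in m, angles in rad, forces in N, time in s.
With the tool pointing down it reaches from about 0.375 to 0.925 m from the base axis. Payload 3.1 kg.
Tool frame: the origin (TCP) lies at the centre of the arm's flange, where the gripper is bolted on; the fingertips stand 173 mm ahead of it and the grasp point (between the pads) lies 155 mm ahead of it; z points along the fingers, y is the line along which they close (so a half turn about z gives the same grasp; the last joint's range is limited). The gripper opens to 85 mm and grips with 20 to 120 N. Pads are 22 mm wide; open, the fingers measure 114 mm over their backs; the gripper's body (76 mm by 85 mm) begins 54 mm behind the grasp point. The pads swing forward as they close: fully open they stand 13 mm farther back than shut.
Start: joints at [-1.313, 0.383, 0.044, 1.598, -0.018, 1.161, -0.05], TCP at [0.226, 0.609, 0.405] pointing down, gripper open.
Joint ranges: [-2.61, 2.61], [-0.41, 2.15], [-1.48, 1.57], [0, 2.5], [-1.57, 4.71], [0.05, 1.97], [-2.85, 2.85]. Speed limits (rad/s): [2.79, 2.79, 3.14, 3.14, 3.14, 3.14, 3.14].

INTERFACE

Orientations are given as [roll, pitch, yaw] about the fixed x, y, z axes, in that order (R = Rz(yaw) Ry(pitch) Rx(roll)).
In Python, from workcell import manip, snapshot, camera_model, order gives the robot as it stands.
- The arm moves only by the tool send_rows, never from a script. Its argument "targets" is one flat list of numbers, 6 for each row, row after row: the shift along the tool's x, y, z in m, then the turn, a rotation vector about the tool's x, y, z in rad. In form: [x, y, z, wx, wy, wz, x, y, z, wx, wy, wz, ...]. A call has 1 to 12 rows; each row is the pose to reach, as a shift and turn from the pose commanded when the call began, along the tool's axes at that moment; what a row does not reach only later rows make up. A row lasts 1/8 s, in which the tool goes at most 62.5 mm and 10.7 degrees, less where a joint would pass 70% of its speed; a pose out of reach is approached as far as the arm can. A call with a gripper value outside its range is refused whole. "jaw" is the closure, from 0 (fully open) to 1 (shut), set as the call begins (left out, the last holds). The fingers move at their own pace and stop on an object; the grip force is fixed at half the most. Time passes only in rows, so rows that repeat a pose let the fingers close. It gives the time, the measured TCP pose, the force, the opening and the grip force at its end, in the units of the state.
- manip.read_state(): the state, without advancing time (a new reading comes with each control period).
- snapshot(name): name is "scene" or "top" or "wrist"; returns the picture (384x512x3 uint8, red, green, blue); there is no depth.
- camera_model(name): a dict with "K" (3x3 intrinsics, pixels), "k1" (the pictures are not rectified: a ray, as slopes to the right and down, at radius r is drawn at 1 + k1 r^2 times it, then the intrinsics apply), "rvec" (rotation vector, rad) and "tvec" (3), from world to camera coordinates, as OpenCV has them. Camera axes: x right, y down, z forward; pixel columns grow to the right and rows downward; lengths in m; the calibration is good to about 2 mm. A picture is of the moment at which its call begins: read the wrist's pose just before it. camera_model takes no time and is no camera call; for the wrist camera it gives the pose at the moment of the call.
- order.hand_in(): hands the job in; it is judged then, once.
The state is a dict: "clock": time; "joints": joint angles; "qvel": joint speeds; "joint_torque": joint torques, N m; "ee_pos": TCP position; "orientation": TCP orientation; "wrist_force": force on the tool from outside, world axes, zero at the start; "ft_torque": the same for the moment, N m; "finger_gap": finger opening in m; "finger_force": force on a finger pad.
Only numpy, scipy, OpenCV 4.12 (cv2) and the standard library are available. Lean on these libraries where they do the work, as an engineer would, in place of code of your own. Each camera call takes 0.05 s, during which the arm holds its last target. There are 200 camera calls.

## Working session

There is one attempt and no reset: what is moved stays moved. The work goes in short steps, Python scripts to look and compute and a tool call to move; the robot and the scene stay as the last step left them, time stands still between calls to the robot, and variables do not carry over. Pictures are saved under pics/ and viewed, at most 10 in all, crops included, and the job is handed in when it is done.

Besides the shell and the picture viewer there is one more tool, called after "Emit:" as a command line: name --argument value ..., lists and objects as JSON in quotes. send_rows: Moves the arm, as the interface text tells. Its arguments: {"type":"object","properties":{"targets":{"type":"array"},"jaw":{"type":"number"}},"required":["targets"]}

```bash
mkdir -p pics; ls
python3 - <<'E'
from workcell import manip, snapshot, camera_model, order
import cv2
for n in ("scene","top"):
    im=snapshot(n); cv2.imwrite(f"pics/{n}0.png",cv2.resize(im[:,:,::-1],(800,600),interpolation=cv2.INTER_CUBIC))
    cv2.imwrite(f"pics/{n}0_raw.png",im[:,:,::-1])
    print(n,camera_model(n))
print(manip.read_state())
E
```

```text
pics
scene {'K': array([[429.76729475,   0.        , 258.02550665],
       [  0.        , 429.76729475, 192.00350971],
       [  0.        ,   0.        ,   1.        ]]), 'k1': -0.15234179687080127, 'rvec': array([ 2.09842174,  1.55017937, -0.48355603]), 'tvec': array([-0.12875935, -0.40338359,  1.46171101])}
top {'K': array([[460.16708042,   0.        , 255.71235766],
       [  0.        , 460.16708042, 190.41331795],
       [  0.        ,   0.        ,   1.        ]]), 'k1': -0.08587156490898337, 'rvec': array([ 2.17074276, -2.10424961,  0.19531958]), 'tvec': array([-0.05976366,  0.5807558 ,  1.31135586])}
{'clock': 0.1, 'joints': array([-1.31277235,  0.38381598,  0.04382813,  1.59944575, -0.01789769,
        1.16119109, -0.04992533]), 'qvel': array([ 0.00067252, -0.00127429,  0.00132986, -0.00305974,  0.00011444,
       -0.00093785,  0.00032995]), 'joint_torque': array([ 3.20695806e-03, -4.34728217e+01,  1.02972340e+00, -2.50454664e+01,
        1.09699939e-02,  5.46290627e-03, -9.82122970e-06]), 'ee_pos': array([0.22625798, 0.60887712, 0.40335823]), 'orientation': array([-3.13912829e+00,  1.31193685e-04,  2.78583172e+00]), 'wrist_force': array([-0.58457644,  0.44016561,  0.02761725]), 'ft_torque': array([ 0.03234864, -0.00848806,  0.00478192]), 'finger_force': 0.0, 'finger_gap': 0.08543721114288153}
```

View pics/scene0.png

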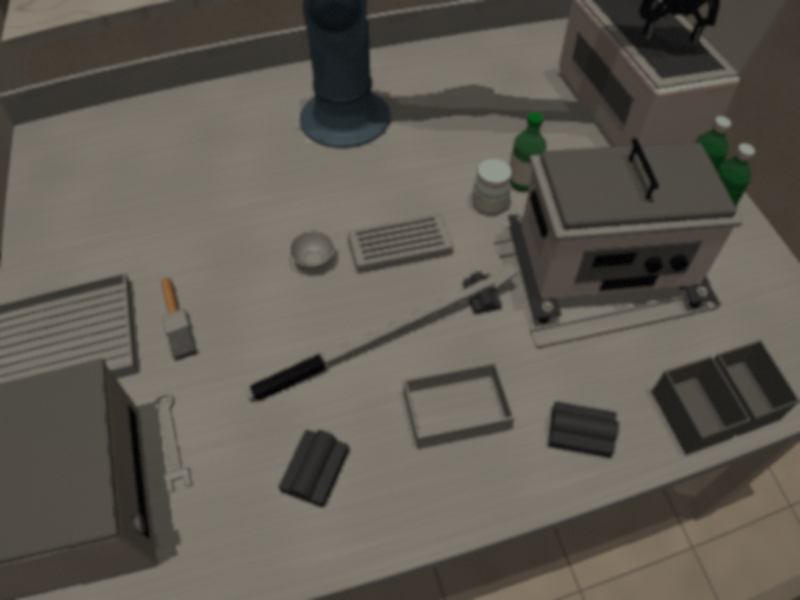

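View pics/top0.png

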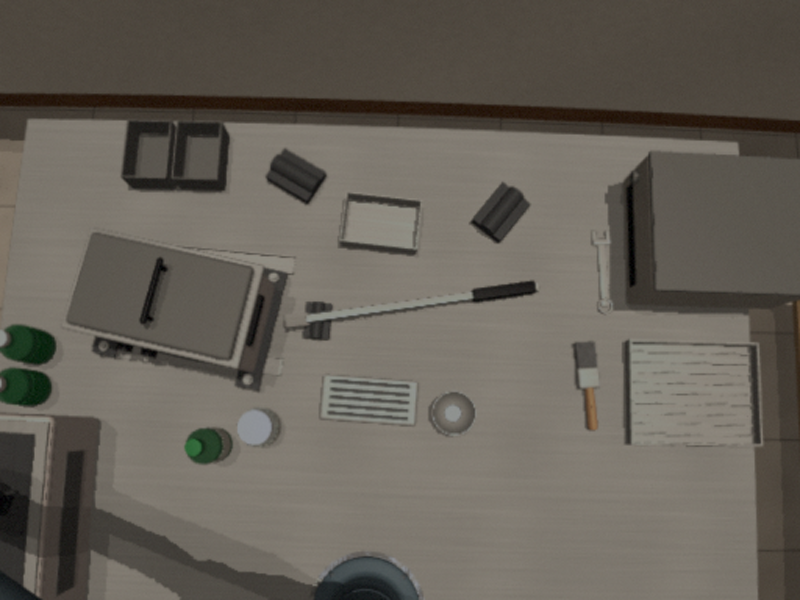

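The scene picture shows the cleaner at the right, at about (630,230), with the bar from handle (290,378) to toe (515,280). In the top picture the cleaner is at (165,300), its front feet are at (273,277) and (248,380), and the bar runs from (535,287) to (288,322).

Block candidates in the top picture are (318,320) under the bar, (297,175) and (500,212). The one at (318,320) fits, because the bar lies across it just in front of the ledge and it is the smaller size. I'll confirm this in an enlarged crop.

```bash
cat > h.py <<'E'
import numpy as np, cv2
from scipy.spatial.transform import Rotation as R
from workcell import camera_model, snapshot, manip
def ray(cam,u,v):
    K=cam["K"]; xd=np.array([(u-K[0,2])/K[0,0],(v-K[1,2])/K[1,1]]); x=xd.copy()
    for _ in range(20): x=xd/(1+cam["k1"]*(x@x))
    Rm=R.from_rotvec(cam["rvec"]).as_matrix(); return -Rm.T@cam["tvec"], Rm.T@np.array([x[0],x[1],1])
def at_z(cam,u,v,z):
    c,d=ray(cam,u,v); return c+d*(z-c[2])/d[2]
def proj(cam,P):
    P=np.atleast_2d(P); Q=R.from_rotvec(cam["rvec"]).apply(P)+cam["tvec"]; x=Q[:,:2]/Q[:,2:]
    x=x*(1+cam["k1"]*(x**2).sum(1,keepdims=True)); K=cam["K"]; return x*[K[0,0],K[1,1]]+K[:2,2]
def crop(im,x0,y0,x1,y1,s,name):
    c=im[y0:y1,x0:x1]; c=cv2.resize(c,None,fx=s,fy=s,interpolation=cv2.INTER_CUBIC); cv2.imwrite(name,c)
E
python3 - <<'E'
from h import *
im=cv2.imread("pics/top0_raw.png"); a=cv2.convertScaleAbs(im[140:260,40:360],alpha=1.6)
b=cv2.convertScaleAbs(cv2.imread("pics/scene0_raw.png")[130:260,150:470],alpha=1.6)
o=np.vstack([cv2.resize(x,None,fx=2.4,fy=2.4,interpolation=cv2.INTER_CUBIC) for x in (a,b)])
print(o.shape); cv2.imwrite("pics/c1.png",o)
E
```

```text
(600, 768, 3)
```

View pics/c1.png

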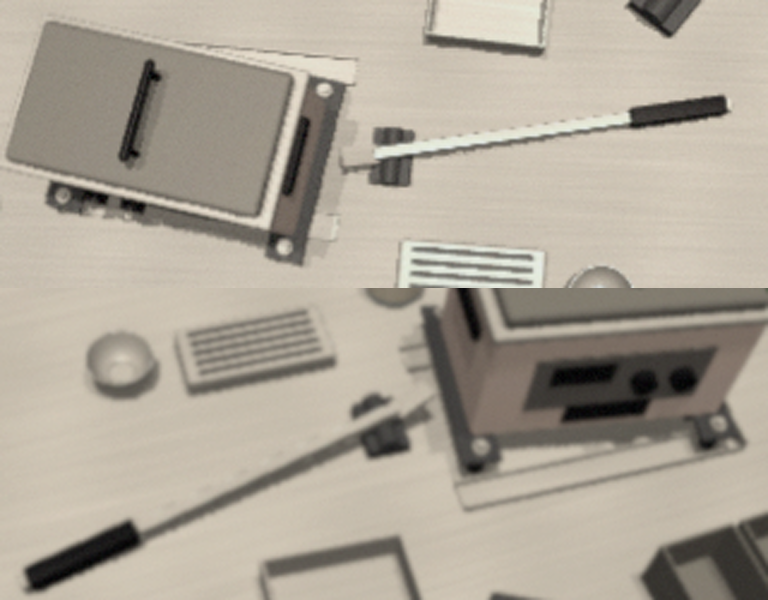

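The crop confirms the block at crop (392,157): small, with the bar across its crown. Front bolts are at (324,89) and (285,246), and the rail ends are at (356,59) to (354,84) and (338,217) to (334,240). The bar runs from handle end (731,104) to bend (378,155) to toe end (343,163).

```bash
cat > fit.py <<'E'
from h import *
from scipy.optimize import least_squares
def fit(objs,p0):
    # objs: list (cam, pixel, local xyz); planar pose
    def f(p):
        c,s=np.cos(p[2]),np.sin(p[2]); r=[]
        for cam,px,l in objs:
            w=[p[0]+c*l[0]-s*l[1],p[1]+s*l[0]+c*l[1],l[2]]
            r+=list(proj(cam,w)[0]-px)
        return r
    s=least_squares(f,p0,loss="soft_l1"); return s.x,np.array(f(s.x)).reshape(-1,2)
E
python3 - <<'E'
from fit import *
np.set_printoptions(precision=4,suppress=True)
T=camera_model("top");S=camera_model("scene")
t=lambda x,y:np.array([x/2.4+40,y/2.4+140])
s=lambda x,y:np.array([x/2.4+150,(y-288)/2.4+130])
# half-pixel shift ignored
cl=[(T,t(324,89),(-.142,-.1,.04)),(T,t(285,246),(-.142,.1,.04)),(T,t(63,196),(.142,.1,.04)),
(T,t(346,84),(-.162,-.116,.036)),(T,t(303,264),(-.162,.116,.036)),
(S,s(480,447),(-.142,-.1,.04)),(S,s(718,424),(.142,-.1,.04)),(S,s(424,308),(-.162,.116,.036))]
x,r=fit(cl,[.4,.4,1.4]);print("cleaner",x);print(r)
ra=[(T,t(356,59),(-.185,-.118,.009)),(T,t(334,241),(-.185,.118,.009)),(T,t(338,215),(-.185,.082,.009)),
(S,s(456,486),(-.185,-.082,.009)),(S,s(466,508),(-.185,-.118,.009)),(S,s(745,446),(.165,-.118,.009))]
x,r=fit(ra,[.4,.4,1.4]);print("rails",x);print(r)
for n,p,z in [("hend",t(729,104),.02),("hfront",t(632,117),.03),("bend",t(378,155),.045),("toe",t(343,163),.05)]:
    print(n,at_z(T,*p,z))
for n,p,z in [("hend",s(28,578),.02),("hfront",s(140,532),.03),("toe",s(432,400),.055)]: print(n,at_z(S,*p,z))
bl=[(T,t(410,185),(-.025,.035,.018)),(T,t(412,128),(-.025,-.035,.018)),(T,t(375,128),(.025,-.035,.018)),(T,t(372,184),(.025,.035,.018))]
x,r=fit(bl,[.5,.1,1.5]);print("block",x);print(r)
E
```

```text
cleaner [0.5448 0.3574 1.3828]
[[ 0.6192  0.0807]
 [ 0.2864  0.0355]
 [ 1.0085 -0.4869]
 [-0.6031 -1.2413]
 [-1.7034 -0.5369]
 [ 0.2351 -0.6055]
 [-0.1948 -0.4083]
 [-0.5227 -1.7904]]
rails [0.5623 0.359  1.4983]
[[ 0.6263 -1.0325]
 [-0.1133 -0.4101]
 [-0.2574 -1.5016]
 [-0.1288 -3.2976]
 [ 0.1654 -1.1909]
 [-0.6147 -0.0523]]
hend [ 0.6181 -0.3098  0.02  ]
hfront [ 0.5955 -0.1851  0.03  ]
bend [0.5352 0.1288 0.045 ]
toe [0.5232 0.1706 0.05  ]
hend [ 0.6207 -0.3068  0.02  ]
hfront [ 0.6068 -0.183   0.03  ]
toe [0.5526 0.1655 0.055 ]
block [0.538  0.1141 1.5801]
[[ 0.4688 -0.2659]
 [ 0.4773  0.4533]
 [-0.6207  0.0768]
 [-0.349  -0.2362]]
```

```bash
cat > plan.py <<'E'
from h import *
import json,sys
F="cmd.json"
def load():
    d=json.load(open(F)); return np.array(d["p"]),R.from_matrix(d["R"])
def save(p,r): json.dump({"p":list(map(float,p)),"R":r.as_matrix().tolist()},open(F,"w"))
def rows(targets):
    """targets: list of (p,Rot) -> flat rounded rows; stores last as commanded"""
    p0,r0=load(); out=[]
    for p,r in targets:
        s=r0.inv().apply(np.array(p)-p0); w=(r0.inv()*r).as_rotvec()
        out.append([round(float(v),4) for v in np.r_[s,w]])
    l=np.array(out[-1]); save(p0+r0.apply(l[:3]),r0*R.from_rotvec(l[3:]))
    print(json.dumps([[v+0.0 for v in o] for o in out]).replace("], [",",  ").replace("[[","[").replace("]]","]"))
def interp(p1,r1,n,hold=0):
    p0,r0=load(); p1=np.array(p1,float); w=(r0.inv()*r1).as_rotvec()
    return [(p0+(p1-p0)*k/n, r0*R.from_rotvec(w*k/n)) for k in range(1,n+1)]+[(p1,r1)]*hold
def tool(yaw,th=0): # th = shaft slope down to toe; tool x along bar x
    return R.from_euler("xyz",[np.pi,0,0]).__class__.from_euler("ZYX",[yaw,th,np.pi])
L=.1625
def bartool(crown,yaw,th,d,lift=0.,zc=.0375):
    """bar axis passes over crown(x,y) at height; d = tip distance beyond crown; returns tool pose"""
    rb=R.from_euler("ZYX",[yaw,th,0]); c=np.array([crown[0],crown[1],zc+lift])
    o=c+rb.apply([d-.0425,0,0])        # bend
    g=o+rb.apply([-.385,0,L])
    return g,tool(yaw,th)
def state():
    s=manip.read_state(); np.set_printoptions(precision=4,suppress=True)
    print(s["clock"],s["ee_pos"],s["orientation"],"F",s["wrist_force"],"M",s["ft_torque"],"gap",s["finger_gap"],s["finger_force"])
E
python3 - <<'E'
from plan import *
p0=np.array([.226,.609,.405]); s=manip.read_state()
save(p0,R.from_euler("xyz",[np.pi,0,2.785]))
rows(interp([.41,.1,.45],tool(2.2),12))
rows(interp([.608,-.25,.30],tool(1.757,-.056),10,1))
print(s["orientation"])
E
```

```text
[-0.0292, -0.0344, -0.0037, 0.0, 0.0, 0.0488,  -0.0584, -0.0688, -0.0075, 0.0, 0.0, 0.0975,  -0.0875, -0.1032, -0.0112, 0.0, 0.0, 0.1462,  -0.1167, -0.1376, -0.015, 0.0, 0.0, 0.195,  -0.1459, -0.172, -0.0188, 0.0, 0.0, 0.2437,  -0.1751, -0.2064, -0.0225, 0.0, 0.0, 0.2925,  -0.2042, -0.2408, -0.0263, 0.0, 0.0, 0.3413,  -0.2334, -0.2752, -0.03, 0.0, 0.0, 0.39,  -0.2626, -0.3096, -0.0338, 0.0, 0.0, 0.4388,  -0.2918, -0.344, -0.0375, 0.0, 0.0, 0.4875,  -0.3209, -0.3784, -0.0413, 0.0, 0.0, 0.5362,  -0.3501, -0.4127, -0.045, 0.0, 0.0, 0.585]
[-0.04, -0.0046, 0.015, -0.0012, 0.0055, 0.0443,  -0.0799, -0.0092, 0.03, -0.0025, 0.011, 0.0886,  -0.1199, -0.0138, 0.045, -0.0037, 0.0165, 0.1329,  -0.1598, -0.0184, 0.06, -0.005, 0.022, 0.1772,  -0.1998, -0.023, 0.075, -0.0062, 0.0275, 0.2214,  -0.2397, -0.0276, 0.09, -0.0074, 0.033, 0.2657,  -0.2797, -0.0322, 0.105, -0.0087, 0.0386, 0.31,  -0.3196, -0.0367, 0.12, -0.0099, 0.0441, 0.3543,  -0.3596, -0.0413, 0.135, -0.0112, 0.0496, 0.3986,  -0.3995, -0.0459, 0.15, -0.0124, 0.0551, 0.4429,  -0.3995, -0.0459, 0.15, -0.0124, 0.0551, 0.4429]
[-3.13912829e+00  1.31193685e-04  2.78583172e+00]
```

Emit:
send_rows --targets '[-0.03,-0.034,-0.004,0,0,0.05,-0.058,-0.069,-0.008,0,0,0.1,-0.088,-0.103,-0.011,0,0,0.15,-0.117,-0.138,-0.015,0,0,0.2,-0.146,-0.172,-0.019,0,0,0.245,-0.175,-0.206,-0.023,0,0,0.29,-0.204,-0.241,-0.026,0,0,0.34,-0.233,-0.275,-0.03,0,0,0.39,-0.263,-0.31,-0.034,0,0,0.44,-0.292,-0.344,-0.038,0,0,0.49,-0.321,-0.378,-0.041,0,0,0.535,-0.3501,-0.4127,-0.045,0,0,0.585]' --jaw 0

```text
clock: 1.6
ee_pos: [0.4108, 0.0989, 0.4494]
orientation: [-3.141, -0.0, 2.199]
wrist_force: [0.6, 0.1, -0.1]
finger_gap: 0.0853
finger_force: 0.0
```

Emit:
send_rows --targets '[-0.04,-0.0046,0.015,-0.0012,0.0055,0.0443,-0.08,-0.0092,0.03,-0.0025,0.011,0.0886,-0.12,-0.0138,0.045,-0.0037,0.0165,0.133,-0.16,-0.0184,0.06,-0.005,0.022,0.177,-0.2,-0.023,0.075,-0.0062,0.0275,0.221,-0.24,-0.0276,0.09,-0.0074,0.033,0.266,-0.28,-0.0322,0.105,-0.0087,0.0386,0.31,-0.32,-0.0367,0.12,-0.0099,0.0441,0.354,-0.36,-0.0413,0.135,-0.0112,0.0496,0.399,-0.3995,-0.0459,0.15,-0.0124,0.0551,0.4429,-0.3995,-0.0459,0.15,-0.0124,0.0551,0.4429]'

```text
clock: 2.98
ee_pos: [0.6083, -0.2525, 0.2975]
orientation: [-3.137, -0.054, 1.753]
wrist_force: [-0.2, -0.3, -0.1]
finger_gap: 0.0851
finger_force: 0.0
```

Run:
```python
from plan import *
state(); print(load()[0],load()[1].as_euler("xyz"))
w=camera_model("wrist"); im=snapshot("wrist"); t=snapshot("top")
cv2.imwrite("pics/w1.png",im[:,:,::-1]); print(w)
cv2.imwrite("pics/t1.png",t[:,:,::-1])
o=np.hstack([cv2.resize(im,(400,300)),cv2.resize(t[120:240,150:350],(400,240))[:].repeat(1,0).__getitem__(slice(0,240)) if False else cv2.resize(t,(400,300))])
cv2.imwrite("pics/w1v.png",cv2.resize(im,(512,384))[:,:,::-1])
```

```text
2.975 [ 0.6083 -0.2525  0.2975] [-3.1373 -0.0542  1.7533] F [-0.1997 -0.3364 -0.1098] M [-0.0908  0.0215  0.0009] gap 0.08508161778291642 0.0
[ 0.608 -0.25   0.3  ] [-3.1416 -0.056   1.757 ]
{'K': array([[270.8732,   0.    , 256.7605],
       [  0.    , 270.8732, 191.5417],
       [  0.    ,   0.    ,   1.    ]]), 'k1': 0.003661112605324811, 'rvec': array([-2.8652, -0.2636, -0.0293]), 'tvec': array([-0.5503, -0.338 ,  0.1924])}
```

View pics/w1.png

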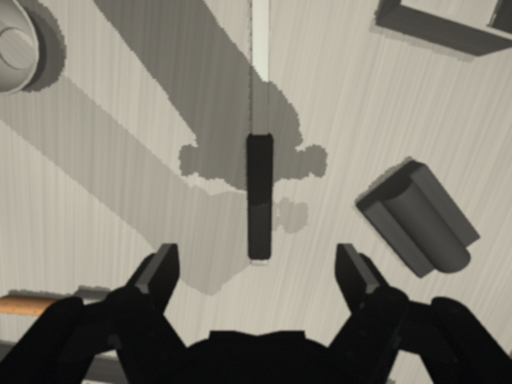

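The wrist picture shows the black handle from (260,134) at the front to (259,258) at the rear end, straight along the tool's x. It is centred between the fingers, which sit at about (168,265) and (345,265).

Run:
```python
from plan import *
state(); w=camera_model("wrist")
a=at_z(w,260,134,.034);b=at_z(w,259.3,259,.026);print(a,b,np.hypot(*(a-b)[:2]),np.arctan2(*(a-b)[1::-1]))
m=(a+b)/2; y=1.757
# crown along line
print("mid",m)
```

```text
3.075 [ 0.6087 -0.2493  0.2987] [-3.1397 -0.0571  1.7573] F [-0.1803  0.8161 -0.234 ] M [-0.0309 -0.0466 -0.049 ] gap 0.08557579808176567 0.0
[ 0.5972 -0.1797  0.034 ] [ 0.6201 -0.3021  0.026 ] 0.12452389659624714 1.7556941840779008
mid [ 0.6087 -0.2409  0.03  ]
```

Run:
```python
from plan import *
rb=R.from_euler("ZYX",[1.757,-.056,0]); g=np.array([.6085,-.244,.0165])+rb.apply([0,0,L]); print(g)
rows(interp(g,tool(1.757,-.056),6,2))
```

```text
[ 0.6101838  -0.25293803  0.17874527]
[-0.0017, 0.0003, 0.0201, 0.0, 0.0, 0.0,  -0.0034, 0.0005, 0.0403, 0.0, 0.0, 0.0,  -0.0051, 0.0008, 0.0604, 0.0, 0.0, 0.0,  -0.0067, 0.0011, 0.0806, 0.0, 0.0, 0.0,  -0.0084, 0.0013, 0.1007, 0.0, 0.0, 0.0,  -0.0101, 0.0016, 0.1209, 0.0, 0.0, 0.0,  -0.0101, 0.0016, 0.1209, 0.0, 0.0, 0.0,  -0.0101, 0.0016, 0.1209, 0.0, 0.0, 0.0]
```

Emit:
send_rows --targets '[-0.0017,0.0003,0.02,0,0,0,-0.0034,0.0005,0.04,0,0,0,-0.005,0.0008,0.06,0,0,0,-0.0067,0.001,0.08,0,0,0,-0.0084,0.0013,0.1,0,0,0,-0.0101,0.0016,0.1209,0,0,0,-0.0101,0.0016,0.1209,0,0,0,-0.0101,0.0016,0.1209,0,0,0]'

```text
clock: 4.08
ee_pos: [0.6116, -0.2526, 0.1787]
orientation: [3.141, -0.055, 1.758]
wrist_force: [0.3, -1.1, -0.1]
finger_gap: 0.0854
finger_force: 0.0
```

Emit:
send_rows --targets '[0,0,0,0,0,0,0,0,0,0,0,0,0,0,0,0,0,0,0,0,0,0,0,0,0,0,0,0,0,0,0,0,0,0,0,0,0,0,0,0,0,0,0,0,0,0,0,0]' --jaw 1

```text
clock: 5.08
ee_pos: [0.6114, -0.2525, 0.179]
orientation: [3.141, -0.056, 1.758]
wrist_force: [-1.4, 0.7, 5.4]
finger_gap: 0.023
finger_force: 60.8
```

Run:
```python
from plan import *
state()
```

```text
5.075 [ 0.6114 -0.2525  0.179 ] [ 3.1414 -0.0561  1.7578] F [-1.3863  0.7144  5.3939] M [0.0698 0.4374 0.051 ] gap 0.022987298515586483 60.78824043273926
```

```bash
cat >> plan.py <<'E'
def path(a,b,n,hold=0):
    """a,b: (cx,cy,yaw,th,d,lift) ; prints rows interpolated in parameters"""
    a=np.array(a,float);b=np.array(b,float)
    q=[a+(b-a)*k/n for k in range(1,n+1)]+[b]*hold
    t=[bartool(x[:2],x[2],x[3],x[4],x[5]) for x in q]
    rows(t); json.dump(list(b),open("bar.json","w"))
def cur(): return json.load(open("bar.json"))
E
python3 - <<'E'
from plan import *
print(bartool((.5404,.116),1.757,-.056,.061)[0],load()[0])
path((.5404,.116,1.757,-.056,.061,0),(.538,.116,1.62,.28,.061,0),10,2)
E
```

```text
[ 0.60982741 -0.25253816  0.17923199] [ 0.61019038 -0.25292022  0.17872415]
[0.0062, -0.0056, -0.0127, -0.0005, -0.0336, 0.0137,  0.0124, -0.0107, -0.0247, -0.0006, -0.0672, 0.0274,  0.0191, -0.0157, -0.0365, -0.0002, -0.1008, 0.0411,  0.0263, -0.0205, -0.0481, 0.0006, -0.1344, 0.0548,  0.0338, -0.0252, -0.0594, 0.0019, -0.168, 0.0685,  0.0418, -0.0295, -0.0705, 0.0037, -0.2015, 0.0822,  0.0503, -0.0337, -0.0813, 0.0059, -0.235, 0.0959,  0.0591, -0.0376, -0.0919, 0.0086, -0.2685, 0.1096,  0.0683, -0.0412, -0.1021, 0.0118, -0.302, 0.1232,  0.0779, -0.0446, -0.112, 0.0154, -0.3355, 0.1368,  0.0779, -0.0446, -0.112, 0.0154, -0.3355, 0.1368,  0.0779, -0.0446, -0.112, 0.0154, -0.3355, 0.1368]
```

Emit:
send_rows --targets '[0.0062,-0.0056,-0.0127,-0.0005,-0.0336,0.0137,0.0124,-0.0107,-0.0247,-0.0006,-0.0672,0.0274,0.0191,-0.0157,-0.0365,-0.0002,-0.1008,0.0411,0.0263,-0.0205,-0.0481,0.0006,-0.1344,0.0548,0.0338,-0.0252,-0.0594,0.0019,-0.168,0.0685,0.0418,-0.0295,-0.0705,0.0037,-0.2015,0.0822,0.0503,-0.0337,-0.0813,0.0059,-0.235,0.0959,0.0591,-0.0376,-0.0919,0.0086,-0.2685,0.1096,0.0683,-0.0412,-0.1021,0.0118,-0.302,0.1232,0.0779,-0.0446,-0.112,0.0154,-0.3355,0.1368,0.0779,-0.0446,-0.112,0.0154,-0.3355,0.1368,0.0779,-0.0446,-0.112,0.0154,-0.3355,0.1368]'

```text
clock: 6.58
ee_pos: [0.5538, -0.1893, 0.2936]
orientation: [-3.14, 0.278, 1.622]
wrist_force: [-0.9, 0.7, -3.9]
finger_gap: 0.0233
finger_force: 59.8
```

Run:
```python
from plan import *
state(); print(load()[0],load()[1].as_euler("xyz"))
t=snapshot("top"); s=snapshot("scene")
a=cv2.convertScaleAbs(t[150:250,130:350],alpha=1.6);b=cv2.convertScaleAbs(s[130:230,220:440],alpha=1.6)
cv2.imwrite("pics/t2.png",np.vstack([cv2.resize(x,None,fx=3,fy=3,interpolation=cv2.INTER_CUBIC) for x in (a,b)])[:,:,::-1])
```

```text
6.575 [ 0.5538 -0.1893  0.2936] [-3.1405  0.2778  1.6216] F [-0.8689  0.7076 -3.92  ] M [ 0.7628 -0.1271 -0.1592] gap 0.023253591980010046 59.79393661022186
[ 0.5531 -0.1909  0.2949] [-3.1416  0.28    1.62  ]
```

View pics/t2.png

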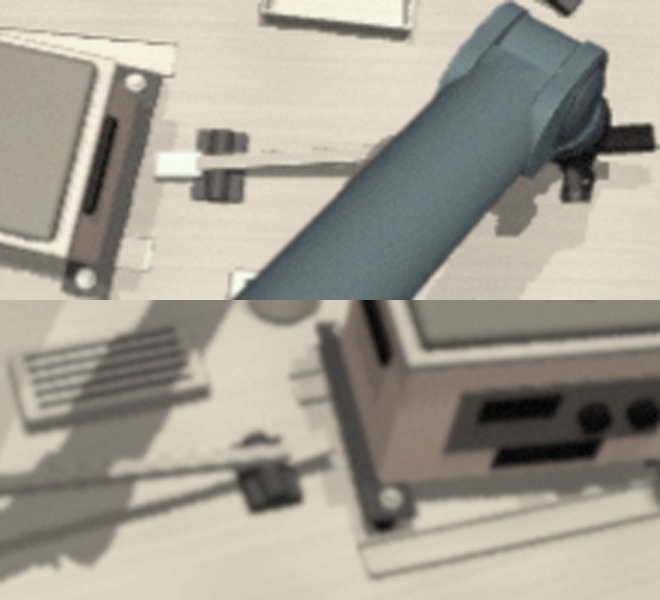

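The toe's end is at crop (156,165), just before the ledge edge at about x = 152 to 158. The bend is at (200,164), the block is centred at (221,166), and the bar rests on its crown.

Run:
```python
from fit import *
np.set_printoptions(precision=4,suppress=True)
T=camera_model("top"); t=lambda x,y:np.array([x/3+130,y/3+150])
print("toe",at_z(T,*t(156,165),.036),"bend",at_z(T,*t(200,164),.03),"crownbar",at_z(T,*t(221,162),.045))
bl=[(T,t(243,202),(-.025,.035,.018)),(T,t(246,130),(-.025,-.035,.018)),(T,t(198,129),(.025,-.035,.018)),(T,t(194,200),(.025,.035,.018))]
print(fit(bl,[.5,.1,1.5]))
for p in [(160,70),(108,297)]: print("edge",at_z(T,*t(*p),.036))
```

```text
toe [0.5337 0.1759 0.036 ] bend [0.5369 0.1331 0.03  ] crownbar [0.5375 0.1107 0.045 ]
(array([0.5381, 0.1141, 1.5705]), array([[ 0.1715, -0.4627],
       [ 0.2363,  0.5117],
       [-0.2713,  0.312 ],
       [-0.1391, -0.3422]]))
edge [0.6298 0.1774 0.036 ]
edge [0.4021 0.2158 0.036 ]
```

Run:
```python
from plan import *
c=cur(); rs=[]
P=[(.538,.116,1.62,t,d,0) for t,d in [(.30,.061),(.32,.061),(.34,.063),(.34,.069),(.34,.075),(.34,.081),(.33,.087),(.31,.093),(.29,.098),(.285,.101),(.285,.101)]]
rows([bartool(x[:2],*x[2:]) for x in P]); json.dump(P[-1],open("bar.json","w"))
```

```text
[0.0033, 0.0, -0.0073, 0.0, -0.02, 0.0,  0.0067, 0.0, -0.0146, 0.0, -0.04, 0.0,  0.0123, 0.0, -0.0216, 0.0, -0.06, 0.0,  0.0183, 0.0, -0.0212, 0.0, -0.06, 0.0,  0.0243, 0.0, -0.0209, 0.0, -0.06, 0.0,  0.0303, 0.0, -0.0205, 0.0, -0.06, 0.0,  0.0345, 0.0, -0.0168, 0.0, -0.05, 0.0,  0.037, 0.0, -0.01, 0.0, -0.03, 0.0,  0.0386, 0.0, -0.0033, 0.0, -0.01, 0.0,  0.0408, 0.0, -0.0017, 0.0, -0.005, 0.0,  0.0408, 0.0, -0.0017, 0.0, -0.005, 0.0]
```

Emit:
send_rows --targets '[0.0033,0,-0.0073,0,-0.02,0,0.0067,0,-0.0146,0,-0.04,0,0.0123,0,-0.0216,0,-0.06,0,0.0183,0,-0.0212,0,-0.06,0,0.0243,0,-0.0209,0,-0.06,0,0.0303,0,-0.0205,0,-0.06,0,0.0345,0,-0.0168,0,-0.05,0,0.037,0,-0.01,0,-0.03,0,0.0386,0,-0.0033,0,-0.01,0,0.0408,0,-0.0017,0,-0.005,0,0.0408,0,-0.0017,0,-0.005,0]'

```text
clock: 8.05
ee_pos: [0.5521, -0.1509, 0.2847]
orientation: [-3.141, 0.285, 1.621]
wrist_force: [0.9, -0.8, -3.5]
finger_gap: 0.0228
finger_force: 59.8
```

Run:
```python
from plan import *
state(); print(load()[0],load()[1].as_euler("xyz"))
c=cur(); P=[c[:4]+[d,0] for d in (.103,.105,.107,.108,.109)]
rows([bartool(x[:2],*x[2:]) for x in P]); json.dump(P[-1],open("bar.json","w"))
```

```text
8.05 [ 0.5521 -0.1509  0.2847] [-3.1411  0.2846  1.6205] F [ 0.8724 -0.8478 -3.5264] M [0.5113 0.0385 0.0126] gap 0.02283382613504924 59.83795523643494
[ 0.5512 -0.1513  0.2853] [-3.1416  0.285   1.62  ]
[0.002, 0.0, 0.0, 0.0, 0.0, 0.0,  0.004, 0.0, 0.0, 0.0, 0.0, 0.0,  0.006, 0.0, 0.0, 0.0, 0.0, 0.0,  0.007, 0.0, 0.0, 0.0, 0.0, 0.0,  0.008, 0.0, 0.0, 0.0, 0.0, 0.0]
```

Emit:
send_rows --targets '[0.002,0,0,0,0,0,0.004,0,0,0,0,0,0.006,0,0,0,0,0,0.007,0,0,0,0,0,0.008,0,0,0,0,0]'

```text
clock: 8.68
ee_pos: [0.5519, -0.1429, 0.2827]
orientation: [3.141, 0.285, 1.621]
wrist_force: [0.6, -0.1, -3.8]
finger_gap: 0.023
finger_force: 59.8
```

Emit:
send_rows --targets '[0.001,0,0,0,0,0,0.0015,0,0,0,0,0,0.002,0,0,0,0,0,0.002,0,0,0,0,0]'

```text
clock: 9.18
ee_pos: [0.5518, -0.1411, 0.2821]
orientation: [-3.142, 0.285, 1.621]
wrist_force: [0.2, -0.9, -3.8]
finger_gap: 0.0231
finger_force: 59.8
```

Emit:
send_rows --targets '[0.001,0,0,0,0,0,0.001,0,0,0,0,0,0.002,0,0,0,0,0,0.002,0,0,0,0,0]'

```text
clock: 9.68
ee_pos: [0.5517, -0.1391, 0.2815]
orientation: [-3.142, 0.285, 1.621]
wrist_force: [-1.0, 0.1, -3.6]
finger_gap: 0.0227
finger_force: 59.8
```

Emit:
send_rows --targets '[0.001,0,0,0,0,0,0.001,0,0,0,0,0,0.002,0,0,0,0,0,0.002,0,0,0,0,0]'

```text
clock: 10.18
ee_pos: [0.5516, -0.1371, 0.281]
orientation: [-3.142, 0.285, 1.621]
wrist_force: [-0.8, -1.7, -3.1]
finger_gap: 0.0227
finger_force: 59.8
```

Emit:
send_rows --targets '[0.0005,0,0,0,0,0,0.001,0,0,0,0,0,0.0015,0,0,0,0,0,0.0015,0,0,0,0,0]'

```text
clock: 10.68
ee_pos: [0.5515, -0.1357, 0.2806]
orientation: [-3.142, 0.285, 1.621]
wrist_force: [0.7, -0.3, -3.1]
finger_gap: 0.0232
finger_force: 59.8
```

Run:
```python
from plan import *
state()
t=snapshot("top"); s=snapshot("scene")
a=cv2.convertScaleAbs(t[150:250,130:350],alpha=1.6);b=cv2.convertScaleAbs(s[130:230,220:440],alpha=1.6)
cv2.imwrite("pics/t3.png",np.vstack([cv2.resize(x,None,fx=3,fy=3,interpolation=cv2.INTER_CUBIC) for x in (a,b)])[:,:,::-1])
```

```text
10.675 [ 0.5515 -0.1357  0.2806] [-3.1415  0.2849  1.621 ] F [ 0.6772 -0.3014 -3.1085] M [ 0.3231 -0.0832 -0.0023] gap 0.023213142059158535 59.840256571769714
```

View pics/t3.png

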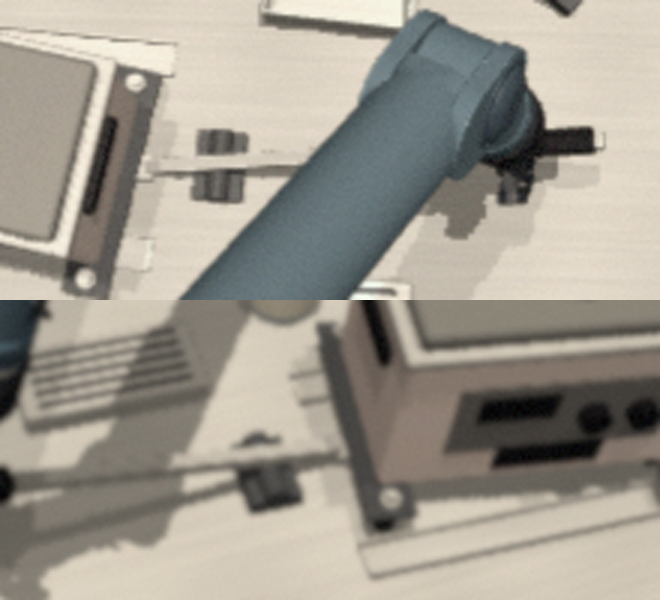

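The toe has gone under the ledge: the bend is near crop (152,166) and the block and cleaner are unmoved. There is no butting contact yet, so I'll continue gently.

Emit:
send_rows --targets '[0.0005,0,0,0,0,0,0.001,0,0,0,0,0,0.0015,0,0,0,0,0,0.002,0,0,0,0,0]'

```text
clock: 11.28
ee_pos: [0.5514, -0.1339, 0.28]
orientation: [-3.142, 0.285, 1.621]
wrist_force: [0.7, 0.8, -3.4]
finger_gap: 0.0229
finger_force: 59.8
```

Emit:
send_rows --targets '[0.0005,0,0,0,0,0,0.001,0,0,0,0,0,0.0015,0,0,0,0,0,0.0015,0,0,0,0,0]'

```text
clock: 11.78
ee_pos: [0.5513, -0.1326, 0.2796]
orientation: [-3.142, 0.285, 1.621]
wrist_force: [-0.6, -1.2, -3.0]
finger_gap: 0.0231
finger_force: 59.8
```

Run:
```python
from plan import *
p,r=bartool((.538,.116),1.62,.285,.120); save(p,r)
P=[(.538,.116,1.62,t,d,0) for t,d in [(.275,.120),(.265,.120),(.26,.1205),(.26,.121),(.26,.1215),(.26,.122),(.26,.122)]]
rows([bartool(x[:2],*x[2:]) for x in P]); json.dump(P[-1],open("bar.json","w"))
```

```text
[-0.0016, 0.0, 0.0031, 0.0, 0.01, 0.0,  -0.0032, 0.0, 0.0062, 0.0, 0.02, 0.0,  -0.0035, 0.0, 0.0077, 0.0, 0.025, 0.0,  -0.003, 0.0, 0.0077, 0.0, 0.025, 0.0,  -0.0025, 0.0, 0.0077, 0.0, 0.025, 0.0,  -0.002, 0.0, 0.0077, 0.0, 0.025, 0.0,  -0.002, 0.0, 0.0077, 0.0, 0.025, 0.0]
```

Emit:
send_rows --targets '[-0.0016,0,0.0031,0,0.01,0,-0.0032,0,0.0062,0,0.02,0,-0.0035,0,0.0077,0,0.025,0,-0.003,0,0.0077,0,0.025,0,-0.0025,0,0.0077,0,0.025,0,-0.002,0,0.0077,0,0.025,0,-0.002,0,0.0077,0,0.025,0]'

```text
clock: 12.65
ee_pos: [0.5514, -0.1381, 0.2734]
orientation: [3.141, 0.263, 1.62]
wrist_force: [0.0, -4.7, -1.2]
finger_gap: 0.023
finger_force: 59.9
```

Emit:
send_rows --targets '[0.0005,0,0,0,0,0,0.001,0,0,0,0,0,0.0015,0,0,0,0,0,0.0015,0,0,0,0,0]'

```text
clock: 13.15
ee_pos: [0.5513, -0.1377, 0.2735]
orientation: [3.14, 0.265, 1.619]
wrist_force: [0.4, -7.2, 0.1]
finger_gap: 0.0229
finger_force: 60.0
```

Run:
```python
from plan import *
p,r=load(); p=p+r.apply([.0015,0,0]); save(p,r)
path((.538,.116,1.62,.26,.1235,0),(.538,.116,1.62,.16,.122,0),6,1)
path((.538,.116,1.62,.16,.122,0),(.538,.116,1.62,.08,.1218,0),6,2)
```

```text
[-0.0029, 0.0, 0.0051, 0.0, 0.0167, 0.0,  -0.0057, 0.0, 0.0102, 0.0, 0.0333, 0.0,  -0.0085, 0.0, 0.0154, 0.0, 0.05, 0.0,  -0.0111, 0.0, 0.0207, 0.0, 0.0667, 0.0,  -0.0137, 0.0, 0.026, 0.0, 0.0833, 0.0,  -0.0162, 0.0, 0.0313, 0.0, 0.1, 0.0,  -0.0162, 0.0, 0.0313, 0.0, 0.1, 0.0]
[-0.0021, 0.0, 0.0041, 0.0, 0.0133, 0.0,  -0.0043, 0.0, 0.0082, 0.0, 0.0267, 0.0,  -0.0063, 0.0, 0.0124, 0.0, 0.04, 0.0,  -0.0083, 0.0, 0.0165, 0.0, 0.0533, 0.0,  -0.0103, 0.0, 0.0207, 0.0, 0.0667, 0.0,  -0.0122, 0.0, 0.025, 0.0, 0.08, 0.0,  -0.0122, 0.0, 0.025, 0.0, 0.08, 0.0,  -0.0122, 0.0, 0.025, 0.0, 0.08, 0.0]
```

Emit:
send_rows --targets '[-0.0029,0,0.0051,0,0.0167,0,-0.0057,0,0.0102,0,0.0333,0,-0.0085,0,0.0154,0,0.05,0,-0.0111,0,0.0207,0,0.0667,0,-0.0137,0,0.026,0,0.0833,0,-0.0162,0,0.0313,0,0.1,0,-0.0162,0,0.0313,0,0.1,0]'

```text
clock: 14.02
ee_pos: [0.554, -0.1605, 0.2491]
orientation: [3.139, 0.163, 1.622]
wrist_force: [-3.3, -1.4, 12.7]
finger_gap: 0.0227
finger_force: 62.1
```

Emit:
send_rows --targets '[-0.0021,0,0.0041,0,0.0133,0,-0.0043,0,0.0082,0,0.0267,0,-0.0063,0,0.0124,0,0.04,0,-0.0083,0,0.0165,0,0.0533,0,-0.0103,0,0.0207,0,0.0667,0,-0.0122,0,0.025,0,0.08,0,-0.0122,0,0.025,0,0.08,0,-0.0122,0,0.025,0,0.08,0]'

```text
clock: 15.02
ee_pos: [0.5551, -0.1767, 0.227]
orientation: [3.137, 0.084, 1.623]
wrist_force: [-3.1, -2.3, 14.0]
finger_gap: 0.0229
finger_force: 62.3
```

```bash
cat > look.py <<'E'
from plan import *
state(); print(load()[0],load()[1].as_euler("xyz"))
t=snapshot("top"); s=snapshot("scene")
import sys
a=cv2.convertScaleAbs(t[150:250,60:280],alpha=1.6);b=cv2.convertScaleAbs(s[130:230,290:510],alpha=1.6)
cv2.imwrite(f"pics/{sys.argv[1]}.png",np.vstack([cv2.resize(x,None,fx=3,fy=3,interpolation=cv2.INTER_CUBIC) for x in (a,b)])[:,:,::-1])
cv2.imwrite(f"pics/{sys.argv[1]}_t.png",t[:,:,::-1]);cv2.imwrite(f"pics/{sys.argv[1]}_s.png",s[:,:,::-1])
E
python3 look.py t4
```

```text
15.025 [ 0.5551 -0.1767  0.227 ] [3.1375 0.0837 1.6231] F [-3.1229 -2.2716 14.0412] M [-1.0851  0.8265  0.4119] gap 0.022855708989474 62.26641654968262
[ 0.5524 -0.1754  0.2239] [3.1416 0.08   1.62  ]
```

View pics/t4.png

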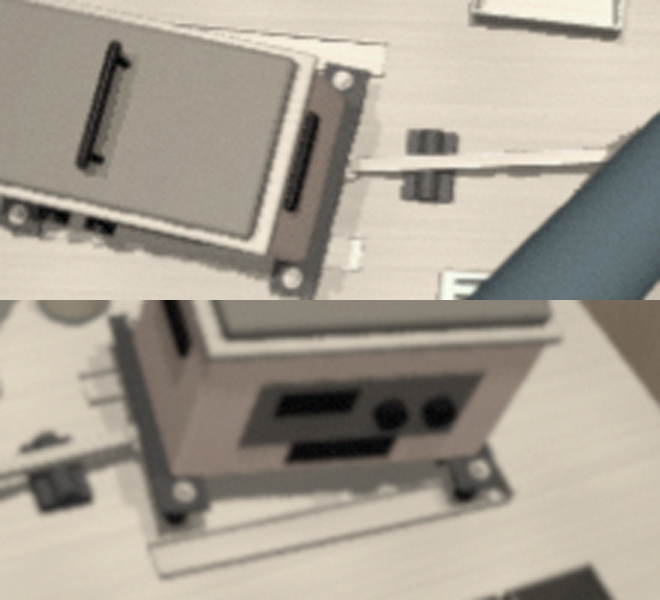

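The front end is up: bolt B moved from about (180,498) to (184,490) in the scene crop, and the bar rests on the block. I'll raise it slightly more and start the swing.

Run:
```python
from plan import *
a=(.538,.116,1.62,.08,.1218,0)
b=(.538,.116,1.62,.055,.1218,0); path(a,b,3,1)
path(b,(.538,.116,1.52,.055,.123,0),9,2)
```

```text
[-0.0013, 0.0, 0.0025, 0.0, 0.0083, 0.0,  -0.0026, 0.0, 0.0051, 0.0, 0.0167, 0.0,  -0.0039, 0.0, 0.0076, 0.0, 0.025, 0.0,  -0.0039, 0.0, 0.0076, 0.0, 0.025, 0.0]
[0.0001, -0.0033, 0.0, 0.0006, 0.0, 0.0111,  0.0003, -0.0066, 0.0, 0.0012, 0.0, 0.0222,  0.0005, -0.0099, 0.0, 0.0018, 0.0, 0.0333,  0.0008, -0.0131, 0.0, 0.0024, 0.0, 0.0444,  0.0011, -0.0164, 0.0, 0.0031, 0.0, 0.0555,  0.0014, -0.0197, 0.0, 0.0037, 0.0, 0.0666,  0.0018, -0.023, 0.0, 0.0043, 0.0, 0.0777,  0.0022, -0.0262, 0.0, 0.0049, 0.0, 0.0888,  0.0026, -0.0295, 0.0, 0.0055, 0.0, 0.0998,  0.0026, -0.0295, 0.0, 0.0055, 0.0, 0.0998,  0.0026, -0.0295, 0.0, 0.0055, 0.0, 0.0998]
```

Emit:
send_rows --targets '[-0.0013,0,0.0025,0,0.0083,0,-0.0026,0,0.0051,0,0.0167,0,-0.0039,0,0.0076,0,0.025,0,-0.0039,0,0.0076,0,0.025,0]'

```text
clock: 15.62
ee_pos: [0.5553, -0.1815, 0.2198]
orientation: [3.137, 0.059, 1.623]
wrist_force: [-2.8, -1.8, 15.3]
finger_gap: 0.023
finger_force: 62.3
```

Emit:
send_rows --targets '[0.0001,-0.0033,0,0.0006,0,0.0111,0.0003,-0.0066,0,0.0012,0,0.0222,0.0005,-0.01,0,0.0018,0,0.0333,0.0008,-0.0131,0,0.0024,0,0.0444,0.0011,-0.0164,0,0.0031,0,0.0555,0.0014,-0.0197,0,0.0037,0,0.0666,0.0018,-0.023,0,0.0043,0,0.0777,0.0022,-0.0262,0,0.0049,0,0.0888,0.0026,-0.0295,0,0.0055,0,0.0998,0.0026,-0.0295,0,0.0055,0,0.0998,0.0026,-0.0295,0,0.0055,0,0.0998]'

```text
clock: 17.0
ee_pos: [0.5275, -0.1811, 0.2205]
orientation: [3.132, 0.062, 1.526]
wrist_force: [-1.1, -4.7, 13.3]
finger_gap: 0.023
finger_force: 62.4
```

```bash
python3 look.py t5
cat > track.py <<'E'
# refine bolt positions by template matching from reference pics against t3-time pictures
from fit import *
import sys
np.set_printoptions(precision=4,suppress=True)
T=camera_model("top");S=camera_model("scene")
rt=cv2.imread("pics/top0_raw.png");rs=cv2.imread("pics/scene0_raw.png")
n=sys.argv[1]; nt=cv2.imread(f"pics/{n}_t.png");ns=cv2.imread(f"pics/{n}_s.png")
def m(ref,new,u,v,w=6,s=18):
    k=4; up=lambda im:cv2.resize(im,None,fx=k,fy=k,interpolation=cv2.INTER_CUBIC)
    u,v=int(round(u)),int(round(v))
    tp=up(ref[v-w:v+w+1,u-w:u+w+1]); sr=up(new[v-s:v+s+1,u-s:u+s+1])
    r=cv2.matchTemplate(sr,tp,cv2.TM_CCOEFF_NORMED); _,q,_,l=cv2.minMaxLoc(r)
    return np.array([l[0],l[1]])/k-(s-w),q
t=lambda x,y:np.array([x/2.4+40,y/2.4+140]); s=lambda x,y:np.array([x/2.4+150,(y-288)/2.4+130])
for nm,cam,ref,new,p in [("B top",T,rt,nt,t(324,89)),("A top",T,rt,nt,t(285,246)),("rA top",T,rt,nt,t(63,196)),("B sc",S,rs,ns,s(480,447)),("rB sc",S,rs,ns,s(718,424)),
   ("block",T,rt,nt,t(392,170))]:
    d,q=m(ref,new,*p); print(nm,d,round(q,2))
E
python3 track.py t4; python3 track.py t5
```

```text
17.0 [ 0.5275 -0.1811  0.2205] [3.1315 0.0624 1.5261] F [-1.0704 -4.6505 13.318 ] M [-1.5696  0.0994  1.0867] gap 0.023048223630761346 62.44493365287781
[ 0.523  -0.1788  0.2165] [-3.1416  0.055   1.52  ]
B top [-0.75 -0.75] 0.98
A top [-1.25 -0.25] 0.98
rA top [-0.25  0.  ] 0.98
B sc [ 1.   -2.25] 0.99
rB sc [0.25 0.  ] 0.98
block [0.  0.5] 0.76
B top [-1.5  -4.25] 0.97
A top [ 0.25 -3.5 ] 0.97
rA top [ 0.5  -0.75] 0.93
B sc [3.5 0. ] 0.99
rB sc [1.25 0.25] 0.94
block [0.  0.5] 0.53
```

```bash
cat >> track.py <<'E'
from scipy.optimize import least_squares as ls
P0=[.5448,.3574,1.3828]; RA=[.5623,.359,1.4983]
def W(p,l):
    # tilt about rear feet axis (x=.142): front rises
    h=p[3]*(.142-l[0])/.284; c,s_=np.cos(p[2]),np.sin(p[2])
    return [p[0]+c*l[0]-s_*l[1],p[1]+s_*l[0]+c*l[1],l[2]+h]
ob=[(T,rt,nt,t(324,89),(-.142,-.1,.04)),(T,rt,nt,t(285,246),(-.142,.1,.04)),(T,rt,nt,t(63,196),(.142,.1,.04)),(S,rs,ns,s(480,447),(-.142,-.1,.04)),(S,rs,ns,s(718,424),(.142,-.1,.04))]
D=[(m(a,b,*p)[0]) for _,a,b,p,l in ob]
f=lambda q:np.concatenate([proj(o[0],W(q,o[4]))[0]-proj(o[0],W(P0+[0],o[4]))[0]-d for o,d in zip(ob,D)])
r=ls(f,P0+[.005]); q=r.x
c,s_=np.cos(RA[2]),np.sin(RA[2])
for nm,l in [("a",(-.142,.1,0)),("b",(-.142,-.1,0)),("ra",(.142,.1,0)),("rb",(.142,-.1,0))]:
    w=np.array(W(q,l))-[RA[0],RA[1],0]; print(nm,"x %.4f y %.4f z %.4f"%(c*w[0]+s_*w[1],-s_*w[0]+c*w[1],w[2]))
print(q,"rms",np.sqrt((r.fun**2).mean()))
E
python3 track.py t4|tail -5; python3 track.py t5|tail -5
python3 - <<'E'
from plan import *
b=cur(); path(b,(.538,.116,1.40,.05,.1245,0),10,2)
E
```

```text
a x -0.1314 y 0.1331 z 0.0104
b x -0.1546 y -0.0656 z 0.0104
ra x 0.1507 y 0.1001 z 0.0000
rb x 0.1275 y -0.0985 z 0.0000
[0.5449 0.3583 1.382  0.0104] rms 0.08670735273644477
a x -0.1345 y 0.1236 z 0.0135
b x -0.1522 y -0.0756 z 0.0135
ra x 0.1483 y 0.0986 z 0.0000
rb x 0.1307 y -0.1007 z 0.0000
[0.5507 0.3579 1.4101 0.0135] rms 0.1617177040293288
[0.0001, -0.0035, 0.0001, 0.0007, 0.0005, 0.012,  0.0003, -0.007, 0.0003, 0.0013, 0.001, 0.024,  0.0004, -0.0106, 0.0004, 0.0019, 0.0015, 0.036,  0.0007, -0.0141, 0.0006, 0.0026, 0.002, 0.048,  0.0009, -0.0176, 0.0007, 0.0032, 0.0025, 0.06,  0.0012, -0.0212, 0.0008, 0.0038, 0.003, 0.0719,  0.0016, -0.0247, 0.001, 0.0045, 0.0035, 0.0839,  0.0019, -0.0282, 0.0011, 0.0051, 0.004, 0.0959,  0.0024, -0.0317, 0.0012, 0.0057, 0.0045, 0.1079,  0.0028, -0.0352, 0.0014, 0.0063, 0.005, 0.1199,  0.0028, -0.0352, 0.0014, 0.0063, 0.005, 0.1199,  0.0028, -0.0352, 0.0014, 0.0063, 0.005, 0.1199]
```

Emit:
send_rows --targets '[0.0001,-0.0035,0.0001,0.0007,0.0005,0.012,0.0003,-0.007,0.0003,0.0013,0.001,0.024,0.0004,-0.0106,0.0004,0.0019,0.0015,0.036,0.0007,-0.0141,0.0006,0.0026,0.002,0.048,0.0009,-0.0176,0.0007,0.0032,0.0025,0.06,0.0012,-0.0212,0.0008,0.0038,0.003,0.072,0.0016,-0.0247,0.001,0.0045,0.0035,0.084,0.0019,-0.0282,0.0011,0.0051,0.004,0.096,0.0024,-0.0317,0.0012,0.0057,0.0045,0.108,0.0028,-0.0352,0.0014,0.0063,0.005,0.12,0.0028,-0.0352,0.0014,0.0063,0.005,0.12,0.0028,-0.0352,0.0014,0.0063,0.005,0.12]'

```text
clock: 18.6
ee_pos: [0.4918, -0.1778, 0.2186]
orientation: [3.132, 0.058, 1.406]
wrist_force: [-2.4, -6.7, 14.1]
finger_gap: 0.0228
finger_force: 62.7
```

```bash
python3 look.py t6; python3 track.py t6
python3 - <<'E'
from plan import *
b=cur(); path(b,(.538,.116,1.29,.05,.126,0),9,2)
E
```

```text
18.6 [ 0.4918 -0.1778  0.2186] [3.1319 0.058  1.4057] F [-2.359  -6.6549 14.1295] M [-1.9484  0.4423  1.2713] gap 0.022801181440973955 62.734830379486084
[ 0.488  -0.1743  0.2149] [-3.1416  0.05    1.4   ]
B top [-2.  -8.5] 0.93
A top [ 2.   -7.25] 0.97
rA top [ 1.5 -1. ] 0.81
B sc [6.5  3.25] 0.99
rB sc [3. 1.] 0.92
block [4.5 1. ] 0.46
a x -0.1382 y 0.1119 z 0.0149
b x -0.1489 y -0.0878 z 0.0149
ra x 0.1454 y 0.0967 z 0.0000
rb x 0.1347 y -0.1030 z 0.0000
[0.5578 0.3576 1.4448 0.0149] rms 0.12859753878612587
[0.0002, -0.0036, 0.0, 0.0006, 0.0, 0.0122,  0.0005, -0.0072, 0.0, 0.0012, 0.0, 0.0244,  0.0007, -0.0108, 0.0, 0.0018, 0.0, 0.0366,  0.0011, -0.0144, -0.0001, 0.0024, 0.0, 0.0488,  0.0014, -0.018, -0.0001, 0.003, 0.0, 0.061,  0.0018, -0.0215, -0.0001, 0.0037, 0.0, 0.0732,  0.0023, -0.0251, -0.0001, 0.0043, 0.0, 0.0854,  0.0028, -0.0286, -0.0001, 0.0049, 0.0, 0.0976,  0.0033, -0.0322, -0.0001, 0.0055, 0.0, 0.1098,  0.0033, -0.0322, -0.0001, 0.0055, 0.0, 0.1098,  0.0033, -0.0322, -0.0001, 0.0055, 0.0, 0.1098]
```

Emit:
send_rows --targets '[0.0001,-0.0036,0,0.0006,0,0.0122,0.0002,-0.0072,0,0.0012,0,0.0244,0.0003,-0.0108,0,0.0018,0,0.0366,0.0005,-0.0144,-0.0001,0.0024,0,0.0488,0.0006,-0.018,-0.0001,0.003,0,0.061,0.0008,-0.0215,-0.0001,0.0037,0,0.0732,0.0011,-0.0251,-0.0001,0.0043,0,0.0854,0.0014,-0.0286,-0.0001,0.0049,0,0.0976,0.0018,-0.0322,-0.0001,0.0055,0,0.1098,0.0018,-0.0322,-0.0001,0.0055,0,0.1098]'

```text
clock: 19.95
ee_pos: [0.4602, -0.1702, 0.2181]
orientation: [3.132, 0.057, 1.297]
wrist_force: [-2.2, -7.4, 13.7]
finger_gap: 0.023
finger_force: 63.0
```

```bash
python3 - <<'E'
from plan import *
p,r=bartool((.538,.116),1.29,.05,.1245); q=load(); print(p-q[0]); save(p,r)
json.dump([.538,.116,1.29,.05,.1245,0],open("bar.json","w"))
E
python3 look.py t7; python3 track.py t7
```

```text
[-4.04489584e-04 -1.42671355e-03  9.61131524e-05]
19.95 [ 0.4602 -0.1702  0.2181] [3.132  0.0567 1.2969] F [-2.1817 -7.4333 13.7046] M [-1.9606  0.5243  1.3456] gap 0.022986527615621283 63.021483421325684
[ 0.4564 -0.167   0.2149] [3.1416 0.05   1.29  ]
B top [ -2.5 -12. ] 0.96
A top [  3.5  -10.75] 0.97
rA top [ 2.75 -1.25] 0.74
B sc [8.75 6.5 ] 0.98
rB sc [4.   1.25] 0.9
block [5.   1.25] 0.41
a x -0.1419 y 0.1016 z 0.0146
b x -0.1462 y -0.0984 z 0.0146
ra x 0.1420 y 0.0954 z 0.0000
rb x 0.1377 y -0.1045 z 0.0000
[0.5636 0.3568 1.4765 0.0146] rms 0.1770831827545311
```

View pics/t7.png

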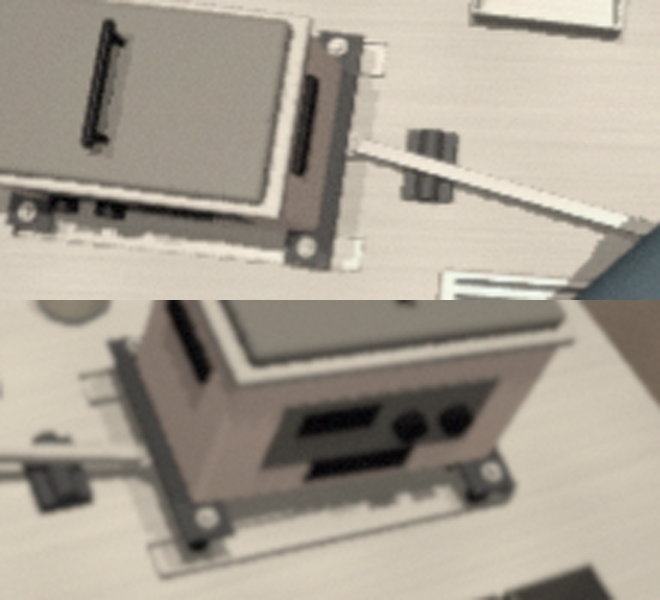

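Both front feet are now over the rails: bolts at crop (338,46) and (306,247), rail ends at (386,43) to (382,76) and (363,238) to (359,270). I'll recheck the rails' pose with these.

Run:
```python
from fit import *
np.set_printoptions(precision=4,suppress=True)
T=camera_model("top");S=camera_model("scene")
t=lambda x,y:np.array([x/3+60,y/3+150]); s=lambda x,y:np.array([x/3+290,(y-300)/3+130])
RA=[.5623,.359,1.4983]; c,k=np.cos(RA[2]),np.sin(RA[2])
for l in [(-.185,-.118,.009),(-.185,-.082,.009),(-.185,.082,.009),(-.185,.118,.009),(.1,.118,.009)]:
    w=[RA[0]+c*l[0]-k*l[1],RA[1]+k*l[0]+c*l[1],l[2]]; print(l,(proj(T,w)[0]-[60,150])*3,(proj(S,w)[0]-[290,130])*3+[0,300])
ra=[(T,t(386,43),(-.185,-.118,.009)),(T,t(382,76),(-.185,-.082,.009)),(T,t(363,238),(-.185,.082,.009)),(T,t(359,270),(-.185,.118,.009)),
(S,s(148,546),(-.185,-.082,.009)),(S,s(160,576),(-.185,-.118,.009)),(S,s(512,492),(.165,-.118,.009))]
x,r=fit(ra,RA);print(x);print(r)
```

```text
(-0.185, -0.118, 0.009) [386.8758  40.7043] [162.9715 571.3764]
(-0.185, -0.082, 0.009) [382.383   74.8715] [149.5906 537.5576]
(-0.185, 0.082, 0.009) [361.7193 234.2987] [ 93.3315 396.8877]
(-0.185, 0.118, 0.009) [357.1508 270.0735] [ 81.9654 368.7564]
(0.1, 0.118, 0.009) [ 78.3821 239.4582] [346.0653 322.9969]
[0.5601 0.358  1.5074]
[[ 0.2835 -0.6087]
 [ 0.225  -0.2077]
 [ 0.1637 -1.0085]
 [ 0.0847  0.2628]
 [ 0.3416 -2.9395]
 [ 0.9152 -1.6954]
 [-1.4863  0.7214]]
```

Run:
```python
from plan import *
b=cur(); path(b,b[:3]+[.16,.1245,0],10,1)
b=cur(); path(b,b[:3]+[.24,.1230,0],7,2)
```

```text
[0.0018, 0.0, -0.0033, 0.0, -0.011, 0.0,  0.0036, 0.0, -0.0066, 0.0, -0.022, 0.0,  0.0055, 0.0, -0.0099, 0.0, -0.033, 0.0,  0.0074, 0.0, -0.0132, 0.0, -0.044, 0.0,  0.0094, 0.0, -0.0164, 0.0, -0.055, 0.0,  0.0114, 0.0, -0.0196, 0.0, -0.066, 0.0,  0.0134, 0.0, -0.0228, 0.0, -0.077, 0.0,  0.0155, 0.0, -0.026, 0.0, -0.088, 0.0,  0.0175, 0.0, -0.0292, 0.0, -0.099, 0.0,  0.0197, 0.0, -0.0323, 0.0, -0.11, 0.0,  0.0197, 0.0, -0.0323, 0.0, -0.11, 0.0]
[0.0016, 0.0, -0.0034, 0.0, -0.0114, 0.0,  0.0033, 0.0, -0.0069, 0.0, -0.0229, 0.0,  0.0051, 0.0, -0.0103, 0.0, -0.0343, 0.0,  0.0069, 0.0, -0.0137, 0.0, -0.0457, 0.0,  0.0087, 0.0, -0.0171, 0.0, -0.0571, 0.0,  0.0105, 0.0, -0.0204, 0.0, -0.0686, 0.0,  0.0124, 0.0, -0.0238, 0.0, -0.08, 0.0,  0.0124, 0.0, -0.0238, 0.0, -0.08, 0.0,  0.0124, 0.0, -0.0238, 0.0, -0.08, 0.0]
```

Emit:
send_rows --targets '[0.0018,0,-0.0033,0,-0.011,0,0.0036,0,-0.0066,0,-0.022,0,0.0055,0,-0.0099,0,-0.033,0,0.0074,0,-0.0132,0,-0.044,0,0.0094,0,-0.0164,0,-0.055,0,0.0114,0,-0.0196,0,-0.066,0,0.0134,0,-0.0228,0,-0.077,0,0.0155,0,-0.026,0,-0.088,0,0.0175,0,-0.0292,0,-0.099,0,0.0197,0,-0.0323,0,-0.11,0,0.0197,0,-0.0323,0,-0.11,0]'

```text
clock: 21.42
ee_pos: [0.4634, -0.1486, 0.2474]
orientation: [3.139, 0.165, 1.292]
wrist_force: [-2.6, -8.1, 5.1]
finger_gap: 0.023
finger_force: 60.9
```

```bash
python3 look.py t8; python3 track.py t8|tail -5
```

```text
21.425 [ 0.4634 -0.1486  0.2474] [3.1395 0.1654 1.2925] F [-2.6024 -8.1103  5.0824] M [-1.5648  0.5059  0.6554] gap 0.023033173783409872 60.85680842399597
[ 0.4667 -0.1311  0.2677] [3.1416 0.24   1.29  ]
a x -0.1432 y 0.1000 z 0.0027
b x -0.1464 y -0.1000 z 0.0027
ra x 0.1407 y 0.0955 z 0.0000
rb x 0.1375 y -0.1045 z 0.0000
[0.5643 0.356  1.4823 0.0027] rms 0.16713135670574905
```

Run:
```python
from plan import *
p,r=bartool((.538,.116),1.29,.16,.1245); save(p,r)
b=[.538,.116,1.29,.16,.1245,0]; path(b,b[:3]+[.25,.118,0],8,2)
```

```text
[0.001, 0.0, -0.0034, 0.0, -0.0113, 0.0,  0.0021, 0.0, -0.0068, 0.0, -0.0225, 0.0,  0.0032, 0.0, -0.0102, 0.0, -0.0338, 0.0,  0.0044, 0.0, -0.0136, 0.0, -0.045, 0.0,  0.0056, 0.0, -0.017, 0.0, -0.0563, 0.0,  0.0068, 0.0, -0.0204, 0.0, -0.0675, 0.0,  0.0081, 0.0, -0.0238, 0.0, -0.0788, 0.0,  0.0094, 0.0, -0.0272, 0.0, -0.09, 0.0,  0.0094, 0.0, -0.0272, 0.0, -0.09, 0.0,  0.0094, 0.0, -0.0272, 0.0, -0.09, 0.0]
```

Emit:
send_rows --targets '[0.001,0,-0.0034,0,-0.0113,0,0.0021,0,-0.0068,0,-0.0225,0,0.0032,0,-0.0102,0,-0.0338,0,0.0044,0,-0.0136,0,-0.045,0,0.0056,0,-0.017,0,-0.0563,0,0.0068,0,-0.0204,0,-0.0675,0,0.0081,0,-0.0238,0,-0.0788,0,0.0094,0,-0.0272,0,-0.09,0,0.0094,0,-0.0272,0,-0.09,0,0.0094,0,-0.0272,0,-0.09,0]'

```text
clock: 22.78
ee_pos: [0.4674, -0.1326, 0.2712]
orientation: [3.142, 0.249, 1.291]
wrist_force: [-0.1, 1.9, -4.1]
finger_gap: 0.0226
finger_force: 59.8
```

```bash
python3 look.py t9; python3 track.py t9
python3 - <<'E'
from plan import *
b=cur()
P=[b[:3]+[t,d,0] for t,d in [(.265,.114),(.28,.109),(.295,.104),(.31,.099),(.325,.093),(.335,.086),(.34,.079),(.34,.071),(.34,.063),(.34,.055),(.34,.055)]]
rows([bartool(x[:2],*x[2:]) for x in P]); json.dump(P[-1],open("bar.json","w"))
E
```

```text
22.775 [ 0.4674 -0.1326  0.2712] [3.1416 0.2494 1.2908] F [-0.1307  1.8879 -4.1479] M [ 0.776  -0.1734  0.0718] gap 0.02264813268183327 59.8064661026001
[ 0.4661 -0.1335  0.2716] [3.1416 0.25   1.29  ]
B top [ -1.75 -11.75] 0.97
A top [  5.   -10.75] 0.98
rA top [ 3. -1.] 0.7
B sc [8.  9.5] 0.98
rB sc [4.   1.25] 0.9
block [4.75 1.  ] 0.43
a x -0.1433 y 0.1001 z 0.0026
b x -0.1463 y -0.0999 z 0.0026
ra x 0.1406 y 0.0958 z 0.0000
rb x 0.1376 y -0.1042 z 0.0000
[0.5641 0.356  1.4833 0.0026] rms 0.1818369304615897
[-0.0016, 0.0, -0.0046, 0.0, -0.015, 0.0,  -0.004, 0.0, -0.0094, 0.0, -0.03, 0.0,  -0.0064, 0.0, -0.0143, 0.0, -0.045, 0.0,  -0.0087, 0.0, -0.0194, 0.0, -0.06, 0.0,  -0.0119, 0.0, -0.0246, 0.0, -0.075, 0.0,  -0.017, 0.0, -0.0284, 0.0, -0.085, 0.0,  -0.023, 0.0, -0.0306, 0.0, -0.09, 0.0,  -0.031, 0.0, -0.0313, 0.0, -0.09, 0.0,  -0.039, 0.0, -0.0321, 0.0, -0.09, 0.0,  -0.0469, 0.0, -0.0328, 0.0, -0.09, 0.0,  -0.0469, 0.0, -0.0328, 0.0, -0.09, 0.0]
```

Emit:
send_rows --targets '[-0.0016,0,-0.0046,0,-0.015,0,-0.004,0,-0.0094,0,-0.03,0,-0.0064,0,-0.0143,0,-0.045,0,-0.0087,0,-0.0194,0,-0.06,0,-0.0119,0,-0.0246,0,-0.075,0,-0.017,0,-0.0284,0,-0.085,0,-0.023,0,-0.0306,0,-0.09,0,-0.031,0,-0.0313,0,-0.09,0,-0.039,0,-0.0321,0,-0.09,0,-0.0469,0,-0.0328,0,-0.09,0,-0.0469,0,-0.0328,0,-0.09,0]'

```text
clock: 24.25
ee_pos: [0.4562, -0.1704, 0.3151]
orientation: [3.141, 0.341, 1.289]
wrist_force: [-1.0, -0.4, -4.0]
finger_gap: 0.0231
finger_force: 59.8
```

```bash
python3 look.py t10; python3 track.py t10|tail -5
python3 - <<'E'
from plan import *
b=cur(); path(b,b[:3]+[-.045,.045,.0],10,2)
print(bartool(b[:2],b[2],-.045,.045)[0])
E
```

```text
24.25 [ 0.4562 -0.1704  0.3151] [3.1414 0.3413 1.2888] F [-0.9598 -0.3933 -3.9747] M [ 0.602  -0.0574  0.1065] gap 0.023076633769594946 59.835355281829834
[ 0.4557 -0.1693  0.3149] [3.1416 0.34   1.29  ]
a x -0.1433 y 0.1001 z 0.0026
b x -0.1463 y -0.0999 z 0.0026
ra x 0.1406 y 0.0958 z 0.0000
rb x 0.1376 y -0.1042 z 0.0000
[0.5641 0.356  1.4833 0.0026] rms 0.1818369304615897
[-0.007, 0.0, 0.0145, 0.0, 0.0385, 0.0,  -0.0134, 0.0, 0.0293, 0.0, 0.077, 0.0,  -0.0192, 0.0, 0.0444, 0.0, 0.1155, 0.0,  -0.0245, 0.0, 0.0597, 0.0, 0.154, 0.0,  -0.0291, 0.0, 0.0752, 0.0, 0.1925, 0.0,  -0.0332, 0.0, 0.091, 0.0, 0.231, 0.0,  -0.0366, 0.0, 0.1069, 0.0, 0.2695, 0.0,  -0.0394, 0.0, 0.123, 0.0, 0.308, 0.0,  -0.0415, 0.0, 0.1392, 0.0, 0.3465, 0.0,  -0.0431, 0.0, 0.1556, 0.0, 0.385, 0.0,  -0.0431, 0.0, 0.1556, 0.0, 0.385, 0.0,  -0.0431, 0.0, 0.1556, 0.0, 0.385, 0.0]
[ 0.43008281 -0.2581711   0.18262881]
```

View pics/t10.png

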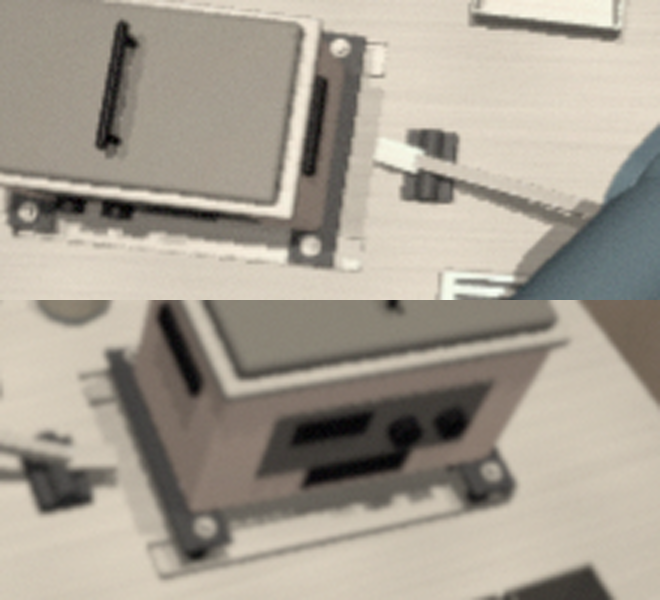

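The bar's toe is clear of the ledge, at crop (376,150) against the ledge edge at about x = 357, and both feet are in their rails. I'll swing the bar back away from the kidney bowl, then lay it down.

Run:
```python
from plan import *
p,r=bartool((.538,.116),1.29,.34,.055); save(p,r)
b=[.538,.116,1.29,.34,.055,0]; path(b,[.538,.116,1.6,.30,.047,0],9,1)
b=cur(); path(b,[.538,.116,1.6,-.05,.045,0],11,1)
```

```text
[-0.0014, 0.0103, 0.0016, -0.0114, 0.0044, -0.0325,  -0.0025, 0.0207, 0.0031, -0.0227, 0.0089, -0.065,  -0.0033, 0.0313, 0.0045, -0.0338, 0.0133, -0.0976,  -0.0037, 0.0419, 0.0057, -0.0448, 0.0177, -0.1303,  -0.0037, 0.0527, 0.0069, -0.0556, 0.0222, -0.163,  -0.0033, 0.0635, 0.0079, -0.0663, 0.0266, -0.1957,  -0.0026, 0.0744, 0.0089, -0.0769, 0.031, -0.2285,  -0.0015, 0.0853, 0.0097, -0.0873, 0.0353, -0.2614,  0.0, 0.0962, 0.0103, -0.0975, 0.0397, -0.2943,  0.0, 0.0962, 0.0103, -0.0975, 0.0397, -0.2943]
[-0.0052, 0.0, 0.0122, 0.0, 0.0318, 0.0,  -0.01, 0.0, 0.0246, 0.0, 0.0636, 0.0,  -0.0143, 0.0, 0.0371, 0.0, 0.0954, 0.0,  -0.0183, 0.0, 0.0497, 0.0, 0.1272, 0.0,  -0.0219, 0.0, 0.0625, 0.0, 0.1591, 0.0,  -0.025, 0.0, 0.0754, 0.0, 0.1909, 0.0,  -0.0278, 0.0, 0.0884, 0.0, 0.2227, 0.0,  -0.0301, 0.0, 0.1014, 0.0, 0.2545, 0.0,  -0.032, 0.0, 0.1146, 0.0, 0.2863, 0.0,  -0.0335, 0.0, 0.1278, 0.0, 0.3182, 0.0,  -0.0346, 0.0, 0.141, 0.0, 0.35, 0.0,  -0.0346, 0.0, 0.141, 0.0, 0.35, 0.0]
```

Emit:
send_rows --targets '[-0.0014,0.0103,0.0016,-0.0114,0.0044,-0.0325,-0.0025,0.0207,0.0031,-0.0227,0.0089,-0.065,-0.0033,0.0313,0.0045,-0.0338,0.0133,-0.0976,-0.0037,0.0419,0.0057,-0.0448,0.0177,-0.1303,-0.0037,0.0527,0.0069,-0.0556,0.0222,-0.163,-0.0033,0.0635,0.0079,-0.0663,0.0266,-0.1957,-0.0026,0.0744,0.0089,-0.0769,0.031,-0.2285,-0.0015,0.0853,0.0097,-0.0873,0.0353,-0.2614,0,0.0962,0.0103,-0.0975,0.0397,-0.2943,0,0.0962,0.0103,-0.0975,0.0397,-0.2943]'

```text
clock: 25.6
ee_pos: [0.5492, -0.199, 0.3051]
orientation: [-3.142, 0.301, 1.602]
wrist_force: [-0.5, 1.6, -4.4]
finger_gap: 0.0229
finger_force: 59.8
```

Emit:
send_rows --targets '[-0.0052,0,0.0122,0,0.0318,0,-0.01,0,0.0246,0,0.0636,0,-0.0143,0,0.0371,0,0.0954,0,-0.0183,0,0.0497,0,0.1272,0,-0.0219,0,0.0625,0,0.1591,0,-0.025,0,0.0754,0,0.1909,0,-0.0278,0,0.0884,0,0.2227,0,-0.0301,0,0.1014,0,0.2545,0,-0.032,0,0.1146,0,0.2863,0,-0.0335,0,0.1278,0,0.3182,0,-0.0346,0,0.141,0,0.35,0,-0.0346,0,0.141,0,0.35,0]'

```text
clock: 27.1
ee_pos: [0.5502, -0.2744, 0.18]
orientation: [-3.14, -0.049, 1.599]
wrist_force: [0.3, 0.5, -2.1]
finger_gap: 0.0231
finger_force: 59.8
```

Emit:
send_rows --targets '[0,0,0,0,0,0,0,0,0,0,0,0,0,0,0,0,0,0,0,0,0,0,0,0,0,0,0,0,0,0,0,0,0,0,0,0]' --jaw 0

```text
clock: 27.85
ee_pos: [0.5507, -0.2733, 0.1804]
orientation: [-3.141, -0.05, 1.601]
wrist_force: [0.1, 0.3, 0.0]
finger_gap: 0.0853
finger_force: 0.0
```

Emit:
send_rows --targets '[0,0,-0.02,0,0,0,0,0,-0.05,0,0,0,0,0,-0.09,0,0,0,0,0,-0.13,0,0,0,0,0,-0.16,0,0,0,0,0,-0.16,0,0,0,0,0,-0.16,0,0,0,0,0,-0.16,0,0,0]'

```text
clock: 28.85
ee_pos: [0.5504, -0.2808, 0.3388]
orientation: [-3.139, -0.051, 1.601]
wrist_force: [-0.1, -0.6, 0.5]
finger_gap: 0.0857
finger_force: 0.0
```

```bash
python3 look.py t11; python3 track.py t11|tail -5
python3 - <<'E'
import cv2; im=cv2.imread("pics/t11_t.png"); cv2.imwrite("pics/t11v.png",cv2.resize(im,(768,576),interpolation=cv2.INTER_CUBIC))
E
```

```text
28.85 [ 0.5504 -0.2808  0.3388] [-3.139  -0.0513  1.6008] F [-0.0601 -0.5744  0.5036] M [ 0.0158  0.0267 -0.0676] gap 0.08567339296548748 0.0
[ 0.5494 -0.274   0.1807] [-3.1416 -0.05    1.6   ]
a x -0.1432 y 0.1003 z 0.0022
b x -0.1463 y -0.0997 z 0.0022
ra x 0.1408 y 0.0959 z 0.0000
rb x 0.1376 y -0.1041 z 0.0000
[0.564  0.3561 1.4827 0.0022] rms 0.17282620063529724
```

View pics/t11v.png

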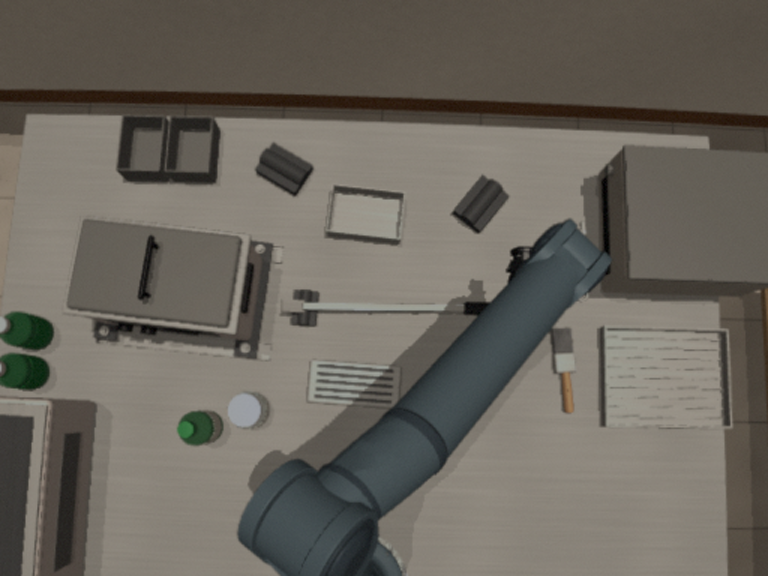

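The cleaner sits in its rails, with bolts at (261,249) and (245,348). The bar lies across the block with its toe at (283,307), clear of the ledge, and the handle on the bench. The bystanders haven't been touched and the gripper is clear, so I'm handing in.

```bash
python3 -c "
from workcell import order
print(order.hand_in())"
```

```text
the job is handed in; nothing more can be done
None
```

I handed the job in at about 29 s of the 64 s allowed; the hand-in returned no verdict. By camera tracking both front feet stand down in their rails within about 1 mm of the centre lines, and the bar lies across the block clear of the ledge with nothing else visibly moved.

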